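Hold down an analyser's recessed reset button

TASK

Swing the bench analyser's service door wide open, then take the stylus from its stand and put it down through the round hole in the bay to press the recessed reset button fully down. Finish while still holding the stylus and keeping the button down. Leave the door wide open, do not press the button under the square hole, and leave the flask, beaker and Petri dish where they stand.

Things in the scene. Friction and masses are not known exactly. Their poses are not given: they have to be found in the camera images.
- analyser: White fixed bench analyser, 260 deep (x), 180 wide (y), 142 high, display at the rear to 165. Origin: bottom centre of its front face; x to its rear, z up; front faces the robot. Its front part (x 4 to 106, y -84 to 84) is a service bay, open to the front and above once the door is open; bay side walls rise to z 135. In it two grey blocks stand side by side, tops at z 80.
- service_door (a joint): Upright hinge: 0 shut, to 1.9 rad; 1.4 is wide open. Stays where left (about 1 N at the handle). Opens clockwise seen from above: its right (analyser -y) edge comes to the robot, then left. White, L-shaped: a front leaf (166 wide, 105 high) and a roof over the bay (104 deep, top at z 142) in one piece, 5 thick. Open 1.4 rad, the roof is clear of the bay, in front of it.
- door_handle (a point): Middle of the door handle: a level steel bar, 10 in diameter, 74 long, parallel to the leaf, 42 in front of its face, 27 below the roof top, 115 above the table, on a stub at each end; a finger fits behind it from above (37 gap, 64 clear length). Axes turn with the door: x from bar to leaf, square to it; y along the bar to the hinge. From door_hinge it lies at x -49, y -120.
- door_hinge (a point): Point on the door's upright hinge axis, level with the handle; it lies at the front left (analyser +y) edge. Axes turn with the door as for the handle.
- reset_hole (a point): Centre of the mouth of the round hole (14 in diameter) in the level top of one of the two grey blocks (78 x 78), 80 above the table; z up. A black ring (34 in diameter) is marked round it. The reset button, a black plunger 11 in diameter, lies in the hole, its top 15 below the mouth, and moves straight down. The blocks may stand either way round.
- reset_button (a joint): Travel of the reset button: 0 up, 0.006 m fully down on its stop (21 below the mouth). Spring: 2 N to start, 5 N at the stop; it comes up again when let go.
- cal_hole (a point): Centre of the mouth of the square hole (14 x 14 mm) in the top of the other grey block, about 84 beside the round one; marked round with a black square (33 x 33); a like button lies under it, not to be pressed.
- cal_button (a joint): Travel of the button under the square hole, 0 up to 0.006 m down.
- stylus_grip (a point): Centre of the stylus handle, the place to grip. The stylus (about 50 g) stands upright in its stand, tip down: a round aluminium handle 16 in diameter, 90 long, over a steel pin 6 in diameter, 60 long. This point is 105 above the tip, 45 below the upper end; at the start 115 above the table. z runs up the stylus.
- stylus_tip (a point): Tip of the stylus' pin, 105 below stylus_grip along the stylus; at the start 10 above the table.
- stand: Stylus stand, fixed: a black block 44 x 44, top 70 above the table, on a dark disc 90 in diameter, with a hole (9 mm) 62 deep for the pin; the handle's lower end rests on its top. Origin at the underside's centre.
- flask_center (a point): Bystander: conical green glass flask, 84 mm diameter, 122 high; point half-way up.
- beaker_center (a point): Bystander: glass beaker, 68 mm diameter, 90 high; point half-way up.
- dish_center (a point): Bystander: clear Petri dish, 92 mm diameter, 17 high; point half-way up.

How it is judged:
On the way, in this order (a step that is already met when the one before it is completed fails the run):
1. the service door is wide open (value of joint service_door above 1.2 rad), for 0.2 s.
2. the stylus is lifted out of its stand by the gripper (height (world z) of stylus_tip above 0.08 m and contact force between the fingers and stylus above 1 N), for 0.2 s.
3. the stylus, held by the gripper, holds the reset button down (value of joint reset_button above 0.0045 m and horizontal distance between stylus_tip and reset_hole below 0.009 m and z of stylus_tip in the frame of reset_hole below -0.012 m and contact force between the fingers and stylus above 1 N), for 0.3 s.
At the end, for the whole second after the job is handed in: Through the last second the reset button is down by more than 4.5 of its 6 mm, the stylus is held in the gripper with its tip inside the round hole (within 9 mm of its axis, more than 12 mm below the mouth), the service door is open by more than 1.2 rad and the other button is up (less than 2 mm) (all of step 3 and value of joint service_door above 1.2 rad and value of joint cal_button below 0.002 m); the arm keeps its last pose, push and grip.
It fails at once if the button under the square hole is pressed (value of joint cal_button above 0.003 m).
It fails at once if the flask is disturbed (distance of flask_center from where it was at the start of the episode above 0.03 m).
It fails at once if the beaker is disturbed (distance of beaker_center from where it was at the start of the episode above 0.03 m).
It fails at once if the dish is disturbed (distance of dish_center from where it was at the start of the episode above 0.03 m).
It also fails if it takes over 56 s, if anything falls off the work surface, if the arm or the gripper's body presses on something with over 40 N, if the wrist force passes 120 N, or if a joint passes its speed limit or range.

ROBOT

A 6-joint arm with a two-finger parallel gripper is mounted at the origin on the work surface. World frame = base frame: x ahead of the robot, y to its left, z up, the work surface at z = 0. Lengths are in m, angles in rad, forces in N, time in s.
With the tool pointing down it reaches from about 0.35 to 0.975 m from the base axis. Payload 4.9 kg.
Tool frame: the origin (TCP) lies on the front face of the gripper's body, between the roots of the fingers; the fingertips stand ctrl.finger_overhang ahead of it and the grasp point (between the pads) lies 54 mm ahead of it (ctrl.finger_overhang is the distance from the TCP to the fingertips, in m); z points along the fingers, y is the line along which they close (so a half turn about z gives the same grasp; the last joint's range is limited). The gripper opens to 85 mm and grips with 20 to 120 N. Pads are 22 mm wide; open, the fingers measure 114 mm over their backs; the gripper's body (76 mm by 85 mm) begins 54 mm behind the grasp point. The pads swing forward as they close: fully open they stand 13 mm farther back than shut.
Start: joints at [1.065, 0.053, 1.613, -0, 1.476, -0.119], TCP at [0.236, 0.579, 0.304] pointing down, gripper open.
Joint ranges: [-3.01, 3.01], [-1.01, 2.22], [0.06, 2.58], [-1.02, 4.17], [0.09, 2.62], [-3.14, 3.14]. Speed limits (rad/s): [2.57, 2.57, 3.14, 3.14, 3.14, 3.14].

INTERFACE

Orientations are given as a rotation vector (axis times angle).
In Python, from station import ctrl, vision gives the robot as it stands. The module is installed in compiled form; this text tells all that it offers.
- The arm moves only by the tool drive_tool, never from a script. Its argument "rows" is a list of rows, each a list of 2 entries, a list of its own where there are three numbers: the shift along the tool's x, y, z in m, then the turn about the tool's z in rad. A call has 1 to 10 rows; each row shifts and turns the commanded pose from where the row before left it, along the tool's axes as they then stand; what a row does not reach is not made up. A row lasts 1/10 s, in which the tool goes at most 50 mm and 8.59 degrees, less where a joint would pass 70% of its speed; a pose out of reach is approached as far as the arm can. A call with a gripper value outside its range is refused whole. "jaw" is the closure, from 0 (fully open) to 1 (shut), set as the call begins (left out, the last holds). The fingers move at their own pace and stop on an object; "grip_force" is the grip in N (left out, the last holds). Time passes only in rows, so rows that do not move let the fingers close. It gives the time, the measured TCP pose, the force, the opening and the grip force at its end, in the units of the state.
- ctrl.get_obs(): the state, without advancing time (a new reading comes with each control period).
- vision.get_image(name): name is "scene" or "top" or "wrist"; returns a dict with "image" (420x560x3 uint8, blue, green, red), "vertical_fov" (degrees; the focal length in pixels is half the picture's height over the tangent of half this angle, whatever the lens; pixels are square), "cx", "cy" (the principal point, pixels), "dist_coeffs" ([k1, k2, p1, p2, k3] as OpenCV has them; the pictures are not rectified), "R" (3x3) and "t" (3): a world point X has camera coordinates R X + t. Camera axes: x right, y down, z forward; pixel columns grow to the right and rows downward; lengths in m; the calibration is good to about 2 mm. A picture is of the moment at which its call begins. There is no depth.
- ctrl.finish_job(): hands the job in; it is judged then, once.
The state is a dict: "t": time; "q": joint angles; "dq": joint speeds; "effort": joint torques, N m; "tool_pos": TCP position; "tool_rot": TCP orientation; "contact_force": force on the tool from outside, world axes, zero at the start; "wrist_torque": the same for the moment, N m; "opening": finger opening in m; "grip_force": force on a finger pad.
Only numpy, scipy, OpenCV 4.12 (cv2) and the standard library are available. Lean on these libraries where they do the work, as an engineer would, in place of code of your own. Each camera call takes 0.05 s, during which the arm holds its last target. There are 200 camera calls.

## Working session

There is one attempt and no reset: what is moved stays moved. The work goes in short steps, Python scripts to look and compute and a tool call to move; the robot and the scene stay as the last step left them, time stands still between calls to the robot, and variables do not carry over. Pictures are saved under pics/ and viewed, at most 10 in all, crops included, and the job is handed in when it is done.

Besides the shell and the picture viewer there is one more tool, called after ">>>" as name([rows], argument=value, ...), one row to a line, values as JSON. drive_tool: Moves the arm, as the interface text tells. Its arguments: {"type":"object","properties":{"rows":{"type":"array","items":{"type":"array"}},"jaw":{"type":"number"},"grip_force":{"type":"number"}},"required":["rows"]}

```bash
mkdir -p pics; cat > h.py <<'E'
import numpy as np, cv2
from station import ctrl, vision
def cam(n, save=None):
    d=vision.get_image(n)
    if save: cv2.imwrite(save,d["image"])
    f=d["image"].shape[0]/2/np.tan(np.radians(d["vertical_fov"])/2)
    d["K"]=np.array([[f,0,d["cx"]],[0,f,d["cy"]],[0,0,1]]); d["D"]=np.array(d["dist_coeffs"],float)
    d["R"]=np.array(d["R"]);d["t"]=np.array(d["t"])
    return d
def ray(d,px):
    u=cv2.undistortPoints(np.array(px,float).reshape(-1,1,2),d["K"],d["D"]).reshape(-1,2)
    r=np.c_[u,np.ones(len(u))]@d["R"]
    return -d["R"].T@d["t"], r
def onz(d,px,z):
    c,r=ray(d,px); z=np.broadcast_to(z,len(r)); return c+r*((z-c[2])/r[:,2])[:,None]
def proj(d,P):
    return cv2.projectPoints(np.array(P,float).reshape(-1,1,3),cv2.Rodrigues(d["R"])[0],d["t"],d["K"],d["D"])[0].reshape(-1,2)
E
python3 - <<'E'
from h import *
import pickle
ds={}
for n in("scene","top"):
    d=cam(n,f"pics/{n}0.png"); ds[n]=d
    print(n,-d["R"].T@d["t"],d["R"].round(2).tolist())
pickle.dump(ds,open("c0.pkl","wb"))
o=ctrl.get_obs();print(o["tool_pos"],o["tool_rot"],o["opening"],ctrl.finger_overhang,o["contact_force"])
E
```

```text
scene [ 1.02726207 -0.46959698  0.84823331] [[0.75, 0.66, -0.02], [0.47, -0.55, -0.69], [-0.46, 0.51, -0.73]]
top [0.46657221 0.03940215 0.99619326] [[0.02, -1.0, -0.01], [-0.99, -0.01, -0.11], [0.11, 0.01, -0.99]]
[0.23557257 0.57844241 0.30280783] [-6.03743884e-01 -3.08247335e+00  2.74201485e-03] 0.08549367269390022 0.0726 [0.06117581 1.01578553 0.63682151]
```

View pics/scene0.png

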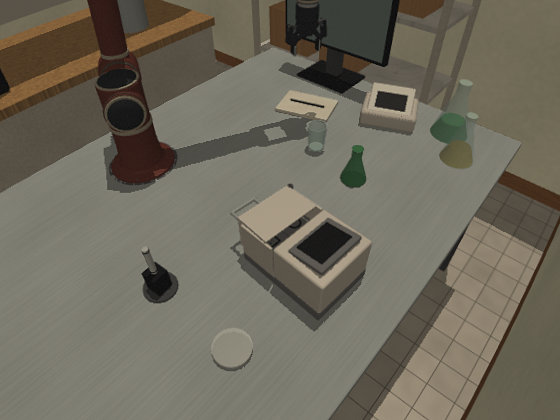

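View pics/top0.png

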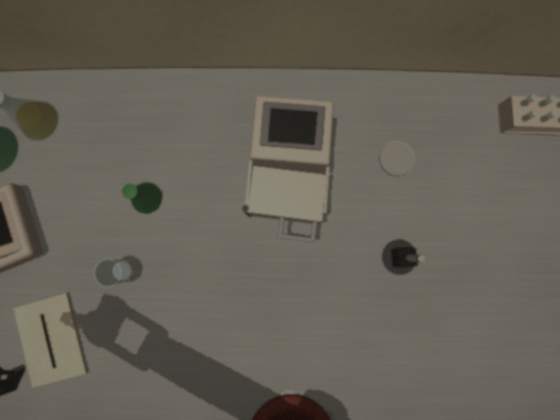

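Scene: the analyser is ahead, with the handle bar near top (297,240), the stylus near (405,257), the dish at (397,158), the flask at (146,197) and the beaker at (120,270). I'll enlarge the region.

```bash
python3 - <<'E'
from h import *
im=cv2.imread("pics/top0.png")[85:285,230:440]
im=cv2.convertScaleAbs(im,alpha=1.5)
cv2.imwrite("pics/top0c.png",cv2.resize(im,None,fx=3,fy=3,interpolation=cv2.INTER_CUBIC)[:600,:630])
E
```

```text
(no output)
```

View pics/top0c.png

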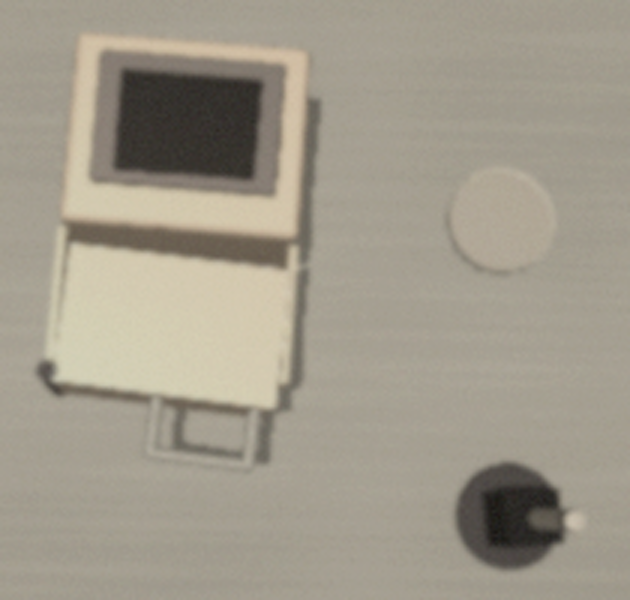

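```bash
python3 - <<'E'
from h import *
import pickle
d=pickle.load(open("c0.pkl","rb"))["top"]
pts=[("hinge",45,370,.135),("barL",150,456,.115),("barR",253,466,.115),("stylustop",574,520,.16),("disc",508,516,.005),
("rl",82,35,.142),("rr",308,50,.142),("fl",62,220,.142),("fr",298,240,.142),("wallL0",62,228,.135),("wallL1",48,385,.135),("roof_bl",65,243,.142),("roof_br",287,265,.142),("roof_fr",275,408,.142),("roof_fl",57,383,.142),("dish",501,219,.017)]
for n,x,y,z in pts: print(n,onz(d,[[x/3+230,y/3+85]],z)[0].round(4))
for n,x,y,z in [("flaskbase",146,198,.0),("flasktop",130,191,.122),("beaker top",121,270,.09)]: print(n,onz(d,[[x,y]],z)[0].round(4))
from scipy.spatial.transform import Rotation as R
o=ctrl.get_obs(); print(R.from_rotvec(o["tool_rot"]).as_matrix().round(3))
E
```

```text
hinge [0.5539 0.1139 0.135 ]
barL [0.4922 0.0352 0.115 ]
barR [ 0.4859 -0.042   0.115 ]
stylustop [ 0.4494 -0.2675  0.16  ]
disc [ 0.449 -0.268  0.005]
rl [0.8101 0.0915 0.142 ]
rr [ 0.8004 -0.0804  0.142 ]
fl [0.6657 0.1034 0.142 ]
fr [ 0.6529 -0.0723  0.142 ]
wallL0 [0.6612 0.1037 0.135 ]
wallL1 [0.5428 0.1114 0.135 ]
roof_bl [0.6483 0.1007 0.142 ]
roof_br [ 0.6339 -0.0641  0.142 ]
roof_fr [ 0.5278 -0.0554  0.142 ]
roof_fl [0.5438 0.1043 0.142 ]
dish [ 0.7015 -0.263   0.017 ]
flaskbase [0.5908 0.3848 0.    ]
flasktop [0.5913 0.3809 0.122 ]
beaker top [0.4093 0.4052 0.09  ]
[[-0.926  0.377 -0.001]
 [ 0.377  0.926 -0.002]
 [ 0.    -0.002 -1.   ]]
```

>>> drive_tool([
  [[-0.03, -0.027, 0], 0],
  [[-0.03, -0.027, 0], 0],
  [[-0.03, -0.027, 0], 0],
  [[-0.03, -0.027, 0], 0],
  [[-0.03, -0.027, 0], 0],
  [[-0.03, -0.027, 0], 0],
  [[-0.03, -0.027, 0], 0],
  [[-0.03, -0.027, 0], 0],
  [[-0.03, -0.027, 0], 0],
  [[-0.03, -0.027, 0], 0],
], jaw=1)

```text
t: 1.1
tool_pos: [0.4119, 0.214, 0.3035]
tool_rot: [-0.603, -3.083, 0.0]
contact_force: [1.1, 0.2, -0.6]
opening: -0.0004
grip_force: 0.0
```

>>> drive_tool([
  [[-0.03, -0.027, 0], 0],
  [[-0.03, -0.027, 0], 0],
  [[-0.03, -0.027, 0], 0],
  [[-0.03, -0.027, 0], 0],
  [[-0.03, -0.027, 0], 0],
  [[0, 0, 0], -0.1],
  [[0, 0, 0], -0.1],
  [[0, 0, 0], -0.1],
  [[0, 0, 0], 0],
  [[0, 0, 0], 0],
])

```text
t: 2.1
tool_pos: [0.4996, 0.034, 0.3035]
tool_rot: [-0.139, -3.138, 0.0]
contact_force: [0.5, -0.5, -0.6]
opening: -0.0001
grip_force: 0.0
```

```bash
cat >> h.py <<'E'
from scipy.spatial.transform import Rotation as Rot
def to(target, yaw=None):
    "tool-frame shift from the measured pose to a world TCP target; turn to bring tool y to heading yaw"
    o=ctrl.get_obs(); M=Rot.from_rotvec(o["tool_rot"]).as_matrix()
    h=np.arctan2(M[1,1],M[0,1])
    print("t",round(o["t"],2),"pos",np.round(o["tool_pos"],4),"heading y",round(h,3),"z",M[:,2].round(3),"open",round(o["opening"],4),"F",np.round(o["contact_force"],1),"grip",o["grip_force"])
    print(" shift",(M.T@(np.array(target)-o["tool_pos"])).round(4), "turn", None if yaw is None else round((h-yaw+np.pi)%(2*np.pi)-np.pi,3))
    return M
E
python3 - <<'E'
from h import *
to([.512,-.005,.165],1.486)
import pickle
d=cam("wrist","pics/w1.png"); print(-d["R"].T@d["t"])
pickle.dump(d,open("w1.pkl","wb"))
E
```

```text
t 2.1 pos [0.4996 0.034  0.3035] heading y 1.482 z [-0.001  0.    -1.   ] open -0.0001 F [ 0.5 -0.5 -0.6] grip 0.0
 shift [-0.016  -0.0377  0.1385] turn -0.004
[0.43470931 0.04000181 0.37349273]
```

View pics/w1.png

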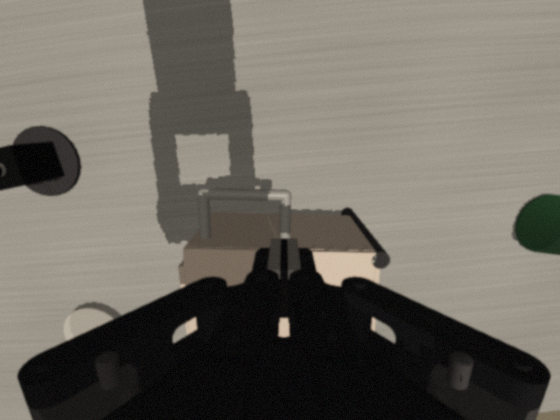

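The wrist view shows the bar with its ends at (203,192) and (289,194), and the hinge pin top near (381,260). I'll check these against the estimate.

```bash
python3 - <<'E'
from h import *
import pickle
d=pickle.load(open("w1.pkl","rb"))
print(onz(d,[[203,192],[289,194],[245,193],[381,260]],[.115,.115,.115,.135]).round(4))
E
```

```text
[[ 0.486  -0.0369  0.115 ]
 [ 0.4946  0.0397  0.115 ]
 [ 0.4902  0.0006  0.115 ]
 [ 0.5569  0.1159  0.135 ]]
```

>>> drive_tool([
  [[-0.017, -0.036, 0], 0],
  [[0, 0, 0.035], 0],
  [[0, 0, 0.035], 0],
  [[0, 0, 0.03], 0],
  [[0, 0, 0.02], 0],
  [[0, 0, 0.018], 0],
  [[0, 0, 0], 0],
])

```text
t: 2.85
tool_pos: [0.5116, -0.0029, 0.1627]
tool_rot: [-0.137, -3.132, -0.001]
contact_force: [0.0, 0.5, -0.5]
opening: -0.0003
grip_force: 0.0
```

```bash
python3 - <<'E'
from h import *
to([.513,-.003,.165],1.486)
# arc of tool centre: finger 20 behind bar axis (contact ~5+11); per-row tool shift with turn
H=np.array([.5495,.113]); y0=-.08
def P(a,off=.018):
    y=y0-a; return H+(-.049+off)*np.array([np.cos(y),np.sin(y)])-.120*np.array([-np.sin(y),np.cos(y)])
print(P(0),P(1.5),P(0,0))
for s in(.1,.125):
    # heading of tool x at a: pi+y0-a
    h=np.pi+y0; D=P(s)-P(0); print(s,np.c_[[np.cos(h),np.sin(h)]].T@D, np.array([-np.sin(y0),np.cos(y0)])@D)
E
```

```text
t 2.85 pos [ 0.5116 -0.0029  0.1627] heading y 1.483 z [-0.006  0.001 -1.   ] open -0.0003 F [ 0.   0.5 -0.5] grip 0.0
 shift [-0.0014  0.0001 -0.0023] turn -0.003
[ 0.50900938 -0.00413885] [0.42979039 0.14510311] [ 0.49106695 -0.00270038]
0.1 [0.01182514] 0.0036943360826885794
0.125 [0.0147191] 0.004801196667422579
```

>>> drive_tool([
  [[0.003, 0, 0], 0],
  [[0.0118, 0.0037, 0], 0.1],
  [[0.0118, 0.0037, 0], 0.1],
  [[0.0118, 0.0037, 0], 0.1],
  [[0.0118, 0.0037, 0], 0.1],
  [[0.0118, 0.0037, 0], 0.1],
  [[0.0118, 0.0037, 0], 0.1],
])

```text
t: 3.55
tool_pos: [0.4526, 0.0407, 0.1681]
tool_rot: [1.063, 2.952, 0.001]
contact_force: [1.0, -1.4, -1.1]
opening: 0.0
grip_force: 0.7
```

```bash
python3 - <<'E'
from h import *
H=np.array([.5495,.113]); y=-.08-.6
p=H+(-.049+.018)*np.array([np.cos(y),np.sin(y)])-.120*np.array([-np.sin(y),np.cos(y)])
to([*p,.163],np.pi/2-.68)
E
```

```text
t 3.55 pos [0.4526 0.0407 0.1681] heading y 0.879 z [ 0.004 -0.001 -1.   ] open 0.0 F [ 1.  -1.4 -1.1] grip 0.700739175081253
 shift [ 0.0011 -0.0029  0.0051] turn -0.012
```

>>> drive_tool([
  [[0.0118, 0.003, 0.002], 0.1],
  [[0.0118, 0.003, 0.001], 0.1],
  [[0.0118, 0.0035, 0], 0.1],
  [[0.0118, 0.0035, 0], 0.1],
  [[0.0118, 0.0035, 0], 0.1],
  [[0.0118, 0.0037, 0], 0.1],
  [[0.0118, 0.0037, 0], 0.1],
  [[0.0118, 0.0037, 0], 0.1],
  [[0.0118, 0.0037, 0], 0.1],
  [[0, 0, 0], 0],
])

```text
t: 4.55
tool_pos: [0.4322, 0.1461, 0.165]
tool_rot: [2.236, 2.204, 0.005]
contact_force: [-1.2, 0.4, -0.4]
opening: -0.0001
grip_force: 0.0
```

```bash
python3 - <<'E'
from h import *
import pickle
H=np.array([.5495,.113]); y=-.08-1.5
p=H+(-.049+.018)*np.array([np.cos(y),np.sin(y)])-.120*np.array([-np.sin(y),np.cos(y)])
to([*p,.163],np.pi/2-1.58)
d=cam("top"); pickle.dump(d,open("t2.pkl","wb"))
im=cv2.convertScaleAbs(d["image"][85:305,110:390],alpha=1.5)
cv2.imwrite("pics/t2.png",cv2.resize(im,None,fx=2.7,fy=2.7,interpolation=cv2.INTER_CUBIC))
E
```

```text
t 4.55 pos [0.4322 0.1461 0.165 ] heading y -0.014 z [ 0.003  0.001 -1.   ] open -0.0001 F [-1.2  0.4 -0.4] grip 0.0
 shift [-0.001  -0.0024  0.0019] turn -0.005
```

View pics/t2.png

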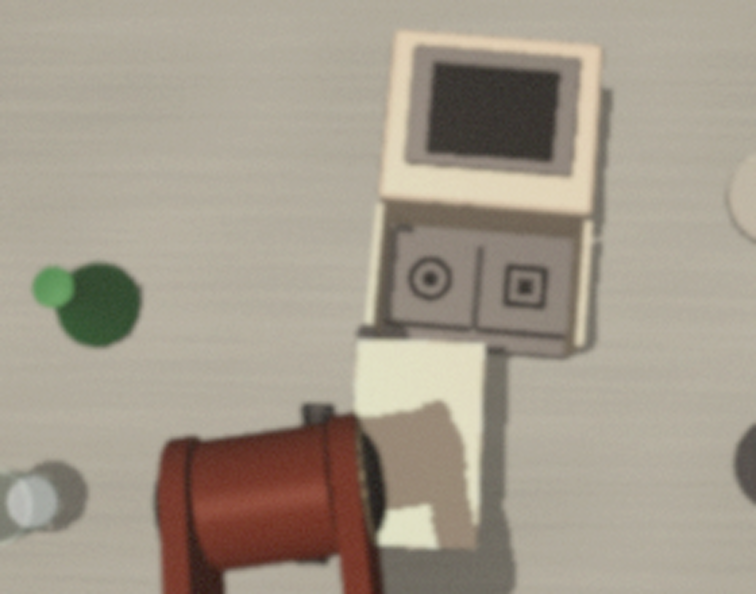

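The door is wide open (about 1.5 rad). The round hole is at crop (430,278) and the square one at (526,287). Next I lift out and go to the stylus.

>>> drive_tool([
  [[0, 0, -0.02], 0],
  [[0, 0, -0.035], 0],
  [[0, 0, -0.04], 0],
  [[0, 0, -0.04], 0],
  [[-0.03, 0, 0], 0],
  [[-0.04, 0, 0], 0],
  [[-0.04, 0, 0], 0],
  [[-0.04, 0, 0], 0],
  [[-0.04, 0, 0], 0],
  [[-0.04, 0, 0], 0],
])

```text
t: 5.6
tool_pos: [0.4269, -0.0869, 0.2988]
tool_rot: [2.236, 2.204, 0.001]
contact_force: [-0.1, 0.4, -0.8]
opening: 0.0003
grip_force: 0.0
```

>>> drive_tool([
  [[-0.03, 0, 0], -0.12],
  [[0, 0, 0], -0.14],
  [[0, 0, 0], -0.14],
  [[0, 0, 0], -0.14],
  [[0, 0, 0], -0.14],
  [[0, 0, 0], -0.14],
  [[0, 0, 0], -0.14],
  [[0, 0, 0], -0.14],
  [[0, 0, 0], -0.14],
  [[0, 0, 0], -0.14],
], jaw=0)

```text
t: 6.6
tool_pos: [0.4267, -0.1153, 0.2986]
tool_rot: [0.313, 3.125, -0.001]
contact_force: [-1.2, -0.5, -0.2]
opening: 0.0856
grip_force: 0.0
```

```bash
python3 - <<'E'
from h import *
import pickle
to([.449,-.2675,.30],1.5)
d=pickle.load(open("t2.pkl","rb"))
print(onz(d,np.array([[430,278.5],[526,287]])/2.7+[110,85],.08).round(4))
d=cam("wrist","pics/w3.png"); pickle.dump(d,open("w3.pkl","wb"))
E
```

```text
t 6.6 pos [ 0.4267 -0.1153  0.2986] heading y 1.371 z [ 0.001 -0.001 -1.   ] open 0.0856 F [-1.2 -0.5 -0.2] grip 0.0
 shift [-0.0521 -0.1448 -0.0013] turn -0.129
[[ 0.6085  0.0622  0.08  ]
 [ 0.6021 -0.0222  0.08  ]]
```

View pics/w3.png

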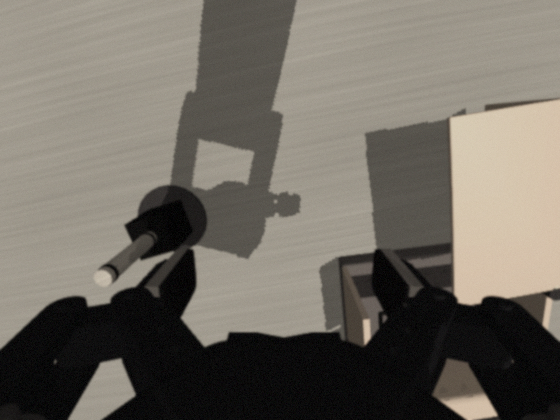

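The stylus top is at (104,275) and the handle foot at about (153,238).

```bash
python3 - <<'E'
from h import *
import pickle
d=pickle.load(open("w3.pkl","rb"))
print(onz(d,[[104,275],[153,238],[172,218]],[.16,.07,.005]).round(4))
E
```

```text
[[ 0.4467 -0.2649  0.16  ]
 [ 0.4508 -0.2647  0.07  ]
 [ 0.4483 -0.2668  0.005 ]]
```

>>> drive_tool([
  [[-0.0103, -0.0287, 0], 0],
  [[-0.0103, -0.0287, 0], 0],
  [[-0.0103, -0.0287, 0], 0],
  [[-0.0103, -0.0287, 0], 0],
  [[-0.0103, -0.0287, 0], 0],
  [[0, 0, 0], -0.129],
  [[0, 0, 0], 0],
])

```text
t: 7.35
tool_pos: [0.4476, -0.2669, 0.2983]
tool_rot: [0.126, 3.139, -0.0]
contact_force: [-0.1, -0.3, -0.0]
opening: 0.0852
grip_force: 0.0
```

```bash
python3 - <<'E'
from h import *
to([.449,-.266,.177],1.5)
E
```

```text
t 7.35 pos [ 0.4476 -0.2669  0.2983] heading y 1.49 z [ 0. -0. -1.] open 0.0852 F [-0.1 -0.3 -0. ] grip 0.0
 shift [-0.0014  0.001   0.1213] turn -0.01
```

>>> drive_tool([
  [[-0.0014, 0.001, 0.025], 0],
  [[0, 0, 0.03], 0],
  [[0, 0, 0.03], 0],
  [[0, 0, 0.025], 0],
  [[0, 0, 0.011], 0],
  [[0, 0, 0], 0],
])

```text
t: 7.95
tool_pos: [0.4486, -0.2641, 0.1754]
tool_rot: [-0.124, -3.136, -0.003]
contact_force: [-0.5, 0.6, -0.1]
opening: 0.0855
grip_force: 0.0
```

>>> drive_tool([
  [[0, 0, 0], 0],
  [[0, 0, 0], 0],
  [[0, 0, 0], 0],
  [[0, 0, 0], 0],
  [[0, 0, 0], 0],
  [[0, 0, 0], 0],
  [[0, 0, 0], 0],
  [[0, 0, 0], 0],
], jaw=1, grip_force=50)

```text
t: 8.75
tool_pos: [0.4497, -0.2658, 0.1776]
tool_rot: [0.122, 3.138, -0.003]
contact_force: [-0.2, -4.9, 2.3]
opening: 0.0144
grip_force: 48.8
```

```bash
python3 - <<'E'
from h import *
to([.449,-.266,.177],1.5)
E
```

```text
t 8.75 pos [ 0.4497 -0.2658  0.1776] heading y 1.493 z [ 0.001 -0.002 -1.   ] open 0.0144 F [-0.2 -4.9  2.3] grip 48.75275731086731
 shift [ 0.0007 -0.0003  0.0006] turn -0.007
```

>>> drive_tool([
  [[0, -0.001, 0], 0],
  [[0, 0, -0.01], 0],
  [[0, 0, -0.02], 0],
  [[0, 0, -0.03], 0],
  [[0, 0, -0.03], 0],
  [[0, 0, -0.03], 0],
  [[0, 0, -0.03], 0],
  [[0, 0, -0.01], 0],
  [[0, 0, 0], 0],
  [[0, 0, 0], 0],
])

```text
t: 9.75
tool_pos: [0.449, -0.2654, 0.3349]
tool_rot: [-0.122, -3.137, -0.004]
contact_force: [0.1, 0.4, -0.9]
opening: 0.0147
grip_force: 49.0
```

```bash
python3 - <<'E'
from h import *
to([.6085,.0622,.335],1.5)
E
```

```text
t 9.75 pos [ 0.449  -0.2654  0.3349] heading y 1.493 z [-0.002  0.002 -1.   ] open 0.0147 F [ 0.1  0.4 -0.9] grip 48.99726212024689
 shift [-1.337e-01  3.390e-01  3.000e-04] turn -0.007
```

>>> drive_tool([
  [[-0.012, 0.03, 0], 0],
  [[-0.012, 0.031, 0], 0],
  [[-0.012, 0.031, 0], 0],
  [[-0.012, 0.031, 0], 0],
  [[-0.012, 0.031, 0], 0],
  [[-0.012, 0.031, 0], 0],
  [[-0.012, 0.031, 0], 0],
  [[-0.012, 0.031, 0], 0],
  [[-0.012, 0.031, 0], 0],
  [[-0.012, 0.031, 0], 0],
])

```text
t: 10.75
tool_pos: [0.5925, 0.0343, 0.3336]
tool_rot: [-0.122, -3.134, -0.001]
contact_force: [0.3, -0.2, -0.8]
opening: 0.0147
grip_force: 49.0
```

>>> drive_tool([
  [[-0.0135, 0.03, 0], 0],
  [[0, 0, 0.02], 0],
  [[0, 0, 0.02], 0],
  [[0, 0, 0.01], 0],
  [[0, 0, 0], 0],
  [[0, 0, 0], 0],
])

```text
t: 11.35
tool_pos: [0.6086, 0.0614, 0.2863]
tool_rot: [-0.123, -3.138, -0.0]
contact_force: [-0.4, 0.1, -1.7]
opening: 0.0147
grip_force: 49.1
```

```bash
python3 - <<'E'
from h import *
import pickle
to([.6085,.0622,.335],1.5)
d=cam("wrist"); e=cam("scene"); pickle.dump((d,e),open("w4.pkl","wb"))
a=cv2.convertScaleAbs(d["image"][120:400,130:430],alpha=1.5)
print(proj(e,[[.6085,.0622,.08]]),proj(d,[[.6085,.0622,.08],[.6085,.0622,.12]]))
b=cv2.convertScaleAbs(e["image"][130:290,210:350],alpha=1.5)
A=cv2.resize(a,None,fx=1.3,fy=1.3); B=cv2.resize(b,None,fx=2.8,fy=2.8,interpolation=cv2.INTER_CUBIC)
h=max(A.shape[0],B.shape[0]); o=np.zeros((h,A.shape[1]+B.shape[1],3),np.uint8);o[:A.shape[0],:A.shape[1]]=A;o[:B.shape[0],A.shape[1]:]=B
print(o.shape,A.shape); cv2.imwrite("pics/w4.png",o)
E
```

```text
t 11.35 pos [0.6086 0.0614 0.2863] heading y 1.493 z [-0.001  0.    -1.   ] open 0.0147 F [-0.4  0.1 -1.7] grip 49.10299479961395
 shift [ 0.0002  0.0008 -0.0487] turn -0.007
[[292.89890365 222.74629076]] [[283.90353687 195.29375576]
 [283.99158886 206.34552929]]
(448, 782, 3) (364, 390, 3)
```

View pics/w4.png

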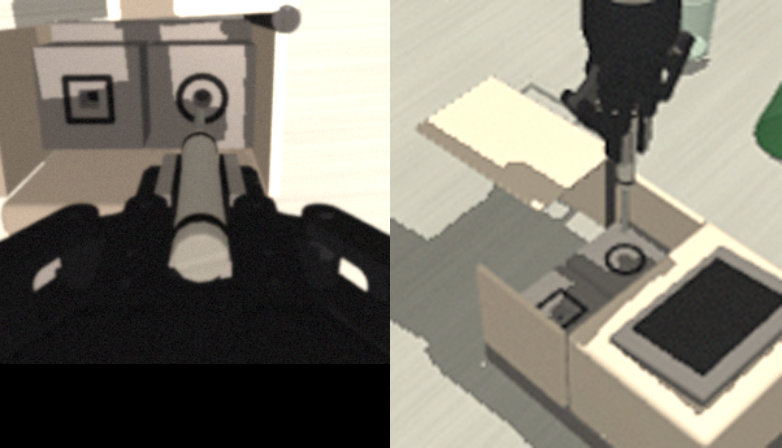

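The ring centres are at (202,97) in the wrist half and (625,258) in the scene half, with the pin tip just above the hole. I'll zoom in on both.

```bash
python3 - <<'E'
from h import *
import pickle
d,e=pickle.load(open("w4.pkl","rb"))
a=cv2.convertScaleAbs(d["image"][165:235,255:320],alpha=1.8)
b=cv2.convertScaleAbs(e["image"][185:240,265:315],alpha=1.8)
A=cv2.resize(a,None,fx=6,fy=6,interpolation=cv2.INTER_CUBIC); B=cv2.resize(b,None,fx=8,fy=8,interpolation=cv2.INTER_CUBIC)[:420]
B=np.vstack([B,np.zeros((max(0,420-B.shape[0]),B.shape[1],3),np.uint8)])
o=np.hstack([A,B]);print(o.shape); cv2.imwrite("pics/w4z.png",o)
E
```

```text
(420, 790, 3)
```

View pics/w4z.png

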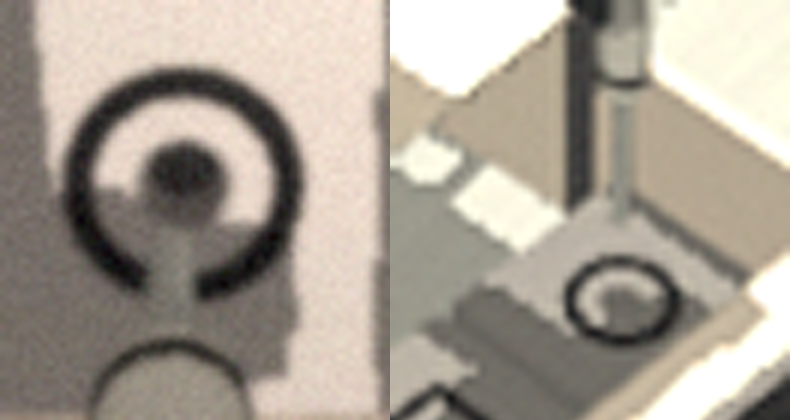

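Wrist: ring centre (183,183), pin tip (175,230). Scene: ring centre (624,301), tip (620,218).

```bash
python3 - <<'E'
from h import *
import pickle
d,e=pickle.load(open("w4.pkl","rb"))
w=lambda x,y:[[255+(x+.5)/6-.5,165+(y+.5)/6-.5]]
s=lambda x,y:[[265+(x-390+.5)/8-.5,185+(y+.5)/8-.5]]
print("hole",onz(d,w(183,183),.08),onz(e,s(624,301),.08))
c1,r1=ray(d,w(175,230));c2,r2=ray(e,s(620,218))
A=np.c_[r1[0],-r2[0]];k=np.linalg.lstsq(A,c2-c1,rcond=None)[0]
print("tip",c1+k[0]*r1[0],c2+k[1]*r2[0])
for z in(.115,.12,.125):print(z,onz(d,w(175,230),z),onz(e,s(620,218),z))
# pin/handle junction: z tip+.06
print("collar",onz(d,w(170,345),.18),onz(e,s(620,80),.18))
E
```

```text
hole [[0.60838162 0.06334366 0.08      ]] [[0.60907955 0.06522754 0.08      ]]
tip [0.60582572 0.06220883 0.11897392] [0.60744916 0.06401911 0.11936419]
0.115 [[0.6068654  0.06213317 0.115     ]] [[0.60493549 0.0672142  0.115     ]]
0.12 [[0.60555727 0.06222836 0.12      ]] [[0.60781538 0.06355362 0.12      ]]
0.125 [[0.60424915 0.06232356 0.125     ]] [[0.61069527 0.05989305 0.125     ]]
collar [[0.60220554 0.06188564 0.18      ]] [[0.60635214 0.06360066 0.18      ]]
```

>>> drive_tool([
  [[-0.0014, 0.0016, 0], 0],
  [[0, 0, 0.015], 0],
  [[0, 0, 0.015], 0],
  [[0, 0, 0.007], 0],
  [[0, 0, 0.006], 0],
  [[0, 0, 0.005], 0],
  [[0, 0, 0], 0],
  [[0, 0, 0], 0],
])

```text
t: 12.25
tool_pos: [0.6105, 0.0632, 0.2391]
tool_rot: [0.122, 3.139, 0.0]
contact_force: [0.2, -0.1, -0.1]
opening: 0.0148
grip_force: 49.1
```

```bash
python3 - <<'E'
from h import *
to([.6101,.063,.2273],1.5)
E
```

```text
t 12.25 pos [0.6105 0.0632 0.2391] heading y 1.493 z [ 0. -0. -1.] open 0.0148 F [ 0.2 -0.1 -0.1] grip 49.08640444278717
 shift [ 0.0004 -0.0002  0.0118] turn -0.007
```

>>> drive_tool([
  [[0, 0, 0.004], 0],
  [[0, 0, 0.003], 0],
  [[0, 0, 0.002], 0],
  [[0, 0, 0], 0],
  [[0, 0, 0], 0],
])

```text
t: 12.75
tool_pos: [0.6107, 0.0631, 0.2306]
tool_rot: [0.122, 3.138, -0.0]
contact_force: [0.5, 0.0, 2.7]
opening: 0.0145
grip_force: 49.2
```

>>> drive_tool([
  [[0, 0, 0.002], 0],
  [[0, 0, 0.002], 0],
  [[0, 0, 0], 0],
  [[0, 0, 0], 0],
])

```text
t: 13.15
tool_pos: [0.6107, 0.0631, 0.2264]
tool_rot: [0.122, 3.138, -0.0]
contact_force: [-0.5, -0.3, 5.7]
opening: 0.0148
grip_force: 49.8
```

>>> drive_tool([
  [[0, 0, 0.001], 0],
  [[0, 0, 0.001], 0],
  [[0, 0, 0], 0],
  [[0, 0, 0], 0],
  [[0, 0, 0], 0],
])

```text
t: 13.65
tool_pos: [0.6111, 0.0631, 0.2262]
tool_rot: [0.122, 3.137, -0.0]
contact_force: [-1.8, -0.4, 11.2]
opening: 0.0146
grip_force: 50.0
```

```bash
python3 - <<'E'
from h import *
d=cam("scene"); print(ctrl.get_obs()["contact_force"])
cv2.imwrite("pics/f.png",cv2.resize(cv2.convertScaleAbs(d["image"][110:330,130:380],alpha=1.5),None,fx=2.6,fy=2.6))
E
```

```text
[-1.16645982 -0.41937516 10.48235671]
```

View pics/f.png

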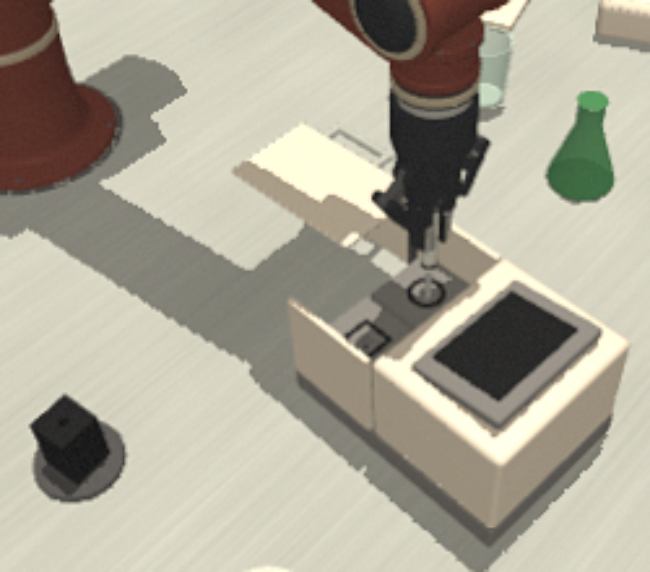

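The pin is in the round hole (428,290), the door is wide open, and the flask and beaker stand where they were. I'm handing the job in.

```bash
python3 -c "
from station import ctrl
print(ctrl.finish_job())"
```

```text
the job is handed in; nothing more can be done
None
```

The job is handed in: the door is open about 1.5 rad and the gripper still holds the stylus in the round hole, pressing the reset button onto its stop with about 11 N; I never went near the square hole, flask, beaker or dish, and no verdict came back.

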